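# Shut the ball drawer and hold the bearing ball up to the inspection camera

## Task

A bearing ball has been taken from the open red drawer for inspection and lies loose in the shallow pocket of the orange tray: first push that drawer fully shut, then pick the tray up by its black upright handle and carry it, always close to level so that the ball stays in its pocket, to the inspection camera on its stand. Finish while holding it there, level and still in the air: the ball end of the tray towards the lens, the ball centred on the lens axis at lens height and about 80 mm in front of the glass, with the tray touching nothing but your gripper. Do not bump the camera, and leave everything else on the bench where it is.

Things in the scene. Friction and masses are not known exactly. Their poses are not given: they have to be found in the camera images.
- cab: Dark steel bench cabinet with two red drawers, fixed; 220 deep (its x) x 200 wide (its y) x 130 mm high. Origin at the centre of its underside; its x axis points from the drawer fronts into the cabinet, so a drawer is pushed shut along its +x.
- cab_drawer0 (a joint): Upper drawer of the cabinet, standing open at the start with spare balls in it: 0 = shut, grows as it opens (m). It slides easily, has a hard stop at 0 and stays where it is left.
- cab_drawer0_handle (a point): Centre of the horizontal steel bar handle of the upper drawer; the bar stands 35 mm off the drawer front, is 11 mm thick and 110 mm long, and lies along the cabinet's y. Moves with the drawer. Same axes as the cabinet.
- tray: Loose orange tray, about 0.3 kg: plate 150 (x) x 80 (y) x 6 mm, origin at the centre of its underside. At x = +50 mm a round black pocket holds the ball; at x = -50 mm a steel bearing race is fixed to it; in the middle stands a black upright blade handle, 40 (x) x 12 (y) mm, from the plate up to 82 mm above the underside. Flanges 56 x 30 mm at its foot reach up to 14 mm.
- tray_grip (a point): Place to grip the tray's handle: on the blade's centre, 60 mm above the tray's underside (22 mm below the blade's top). The blade is 12 mm thick along the tray's y. Same axes as the tray.
- tray_pocket (a point): Where the ball's centre lies when it is in the middle of its pocket: at x = +50 mm, 18.5 mm above the tray's underside, so 41.5 mm below the grip point. The pocket is 32 mm wide inside with a rim 4 mm high, so the ball can roll about 7 mm off its middle. Same axes as the tray.
- ball_center (a point): Centre of the loose steel bearing ball, 25 mm in diameter, 64 g, free to roll in the pocket.
- scope: Inspection camera on a fixed stand: dark foot 110 x 100 mm, steel post 199 mm high, white level barrel with a grey light ring 56 mm across and the lens glass at its end. Origin on the table; its x axis is the direction in which the lens looks. Lens axis 150 mm above the table; lens glass at x = +50 mm.
- focus (a point): Point on the lens axis 80 mm in front of the lens glass, 150 mm above the table, where the ball's centre is to be held. Its x axis points away from the lens (the way the lens looks).
- wrench: Steel wrench lying on the bench, bystander.
- bearing: Loose steel bearing ring, 62 mm across, 16 mm high, bystander.
- spray: Plain grey can, 60 mm across, 180 mm high, bystander. Origin at the centre of its underside.
- grease: Grease jar, 68 mm across, 60 mm high, bystander.
- driver: Screwdriver lying on the bench, bystander.
- mug: Blue mug, 80 mm across, 90 mm high, bystander.
Mind the look-alikes: they are no part of the job. Leave any purple look-alike of the scope alone. Of the things shaped like the tray, the orange one is meant.

How it is judged:
By the outcome, as a careful person would: the job done as asked, in the order asked, and still so for the second after the job is handed in, while the arm keeps its last pose, push and grip.
It also fails if it takes over 51 s, if anything falls off the work surface, if the arm or the gripper's body presses on something with over 40 N, if the wrist force passes 120 N, or if a joint passes its speed limit or range.

## Robot

A 6-joint arm with a two-finger parallel gripper is mounted at the origin on the work surface. World frame = base frame: x ahead of the robot, y to its left, z up, the work surface at z = 0. Lengths are in m, angles in degrees, forces in N, time in s.
With the tool pointing down it reaches from about 0.3 to 0.75 m from the base axis. Payload 8.5 kg.
Tool frame: the origin (TCP) lies at the very end of the fingers, on their centre line; the grasp point (between the pads) lies 19 mm behind it; x points along the fingers, y is the direction in which the jaws open and shut, and the axes are right-handed (so a half turn about x gives the same grasp; the last joint's range is limited). The gripper opens to 85 mm and grips with 20 to 120 N. Pads are 22 mm wide; open, the fingers measure 114 mm over their backs; the gripper's body (76 mm by 85 mm) begins 54 mm behind the grasp point. The pads swing forward as they close: fully open they stand 13 mm farther back than shut.
Start: joints at [51.263, 21.807, 74.336, -0, 83.858, -12.336], TCP at [0.245, 0.493, 0.231] pointing down, gripper open.
Joint ranges: [-178.18, 178.18], [-50.72, 133.34], [12.68, 142.11], [-81.47, 261.47], [9.98, 163.14], [-165.26, 165.26]. Speed limits (degrees/s): [136.94, 136.94, 180, 180, 180, 180].

## Interface

Orientations are given as a 3x3 rotation matrix whose columns are the frame's x, y, z axes.
In Python, from rig import sensors, cams, env gives the robot as it stands.
- The arm moves only by the shell command python3 -m crank 'ROWS' [FORCE]. ROWS is a JSON object of lists of equal length, an entry for each row: "hand": the closure in counts, from 0 (fully open) to 255 (shut); "translation": the shift along the tool's x, y, z in m, a list of three; "dr": the turn, a rotation vector about the tool's x, y, z in rad, a list of three. A call has 1 to 5 rows; each row is the pose to reach, as a shift and turn from the pose commanded when the call began, along the tool's axes at that moment; what a row does not reach only later rows make up. A row lasts 1/10 s, in which the tool goes at most 50 mm and 8.59 degrees, less where a joint would pass 70% of its speed; a pose out of reach is approached as far as the arm can. A call with a gripper value outside its range is refused whole. The fingers move at their own pace and stop on an object; FORCE is the grip in N (left out, the last holds). Time passes only in rows, so rows that repeat a pose let the fingers close. It gives the time, the measured TCP pose, the force and the opening at its end, in the units of the state.
- sensors.observe(): the state, without advancing time (a new reading comes with each control period).
- cams.get_image(name): name is "side" or "top"; returns (picture, depth): 400x640x3 uint8, blue, green, red; 400x640 float32, m along the optical axis (not along the pixel's ray), 0 where there is no reading.
- cams.calibration(name): a dict with "vertical_fov" (degrees; the focal length in pixels is half the picture's height over the tangent of half this angle, whatever the lens; pixels are square), "cx", "cy" (the principal point, pixels), "distortion" ([k1, k2, p1, p2, k3] as OpenCV has them; the pictures are not rectified), "extrinsics" (4x4, takes a point from camera to world coordinates). Camera axes: x right, y down, z forward; pixel columns grow to the right and rows downward; lengths in m; the calibration is good to about 2 mm. A picture is of the moment at which its call begins. calibration takes no time and is no camera call.
- env.close_job(): hands the job in, once; it reports no verdict.
The state is a dict: "time_s": time; "q": joint angles; "qvel": joint speeds; "joint_efforts": joint torques, N m; "position": TCP position; "tool_rot": TCP orientation; "ft_force": force on the tool from outside, world axes, zero at the start; "wrist_torque": the same for the moment, N m; "grip_width": finger opening in m.
Only numpy, scipy, OpenCV 4.12 (cv2) and the standard library are available. Lean on these libraries where they do the work, as an engineer would, in place of code of your own. Each camera call takes 0.05 s, during which the arm holds its last target. There are 200 camera calls.

## Working session

There is one attempt and no reset: what is moved stays moved. The work goes in short steps, Python scripts to look and compute and a shell command to move; the robot and the scene stay as the last step left them, time stands still between calls to the robot, and variables do not carry over. Pictures are saved under pics/ and viewed, about 8 in all and at most 12, crops included, and the job is handed in when it is done.

```bash
mkdir -p pics; ls; cat > h.py <<'E'
import numpy as np, cv2
from rig import sensors, cams, env
def K(name):
    c=cams.calibration(name); f=200/np.tan(np.radians(c["vertical_fov"])/2)
    return np.array([[f,0,c["cx"]],[0,f,c["cy"]],[0,0,1]]),np.array(c["distortion"],float),np.array(c["extrinsics"])
def cloud(name,depth):
    k,d,E=K(name); v,u=np.mgrid[0:400,0:640]
    p=cv2.undistortPoints(np.stack([u,v],-1).reshape(-1,1,2).astype(float),k,d).reshape(400,640,2)
    P=np.concatenate([p*depth[...,None],depth[...,None]],-1)
    W=P@E[:3,:3].T+E[:3,3]; W[depth<=0]=np.nan
    return W
def grab(tag):
    for n in("side","top"):
        im,d=cams.get_image(n); cv2.imwrite(f"pics/{tag}_{n}.png",im); np.save(f"pics/{tag}_{n}.npy",cloud(n,d))
E
python3 - <<'E'
from h import *
grab("a")
for n in("side","top"):print(n,cams.calibration(n))
print(sensors.observe())
E
```

```text
pics
side {'vertical_fov': 57.36188230145046, 'cx': 320.0598972858353, 'cy': 202.2710991573829, 'distortion': array([-0.07187862,  0.        ,  0.        ,  0.        ,  0.        ]), 'extrinsics': array([[ 0.91730831,  0.28762112, -0.2753535 ,  0.78118596],
       [ 0.39800497, -0.68269015,  0.61280194, -0.6694398 ],
       [-0.01172634, -0.67172037, -0.74071198,  0.96895407],
       [ 0.        ,  0.        ,  0.        ,  1.        ]])}
top {'vertical_fov': 55.328514228554035, 'cx': 321.7993920828167, 'cy': 202.34749125175753, 'distortion': array([-0.08056205,  0.        ,  0.        ,  0.        ,  0.        ]), 'extrinsics': array([[-0.01481719, -0.98833754,  0.15155644,  0.32574478],
       [-0.99973018,  0.01735541,  0.01543857,  0.03462107],
       [-0.01788884, -0.15128679, -0.98832803,  1.23017269],
       [ 0.        ,  0.        ,  0.        ,  1.        ]])}
{'time_s': 0.1, 'q': array([ 5.12614198e+01,  2.18386042e+01,  7.43792669e+01,  8.53497111e-04,
        8.38583864e+01, -1.23366672e+01]), 'qvel': array([-0.05650062, -0.00545949, -0.23474268,  0.00202106,  0.02318857,
       -0.04088419]), 'joint_efforts': array([ 4.26113169e-03, -4.49219477e+01, -2.31653899e+01, -1.17190752e-04,
        3.65687309e-03,  1.91445571e-05]), 'position': array([0.24440549, 0.49242266, 0.23076644]), 'tool_rot': array([[-8.44414364e-04,  4.44665973e-01,  8.95696075e-01],
       [-1.02887993e-03,  8.95695534e-01, -4.44666675e-01],
       [-9.99999114e-01, -1.29704664e-03, -2.98830280e-04]]), 'ft_force': array([ 0.64294649, -0.02972867, -0.00487872]), 'wrist_torque': array([-0.03713889,  0.00075403, -0.01686719]), 'grip_width': 0.0850476462932004}
```

View pics/a_top.png

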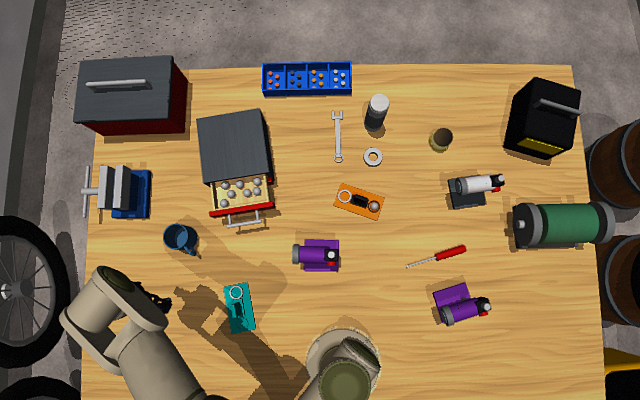

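View pics/a_side.png

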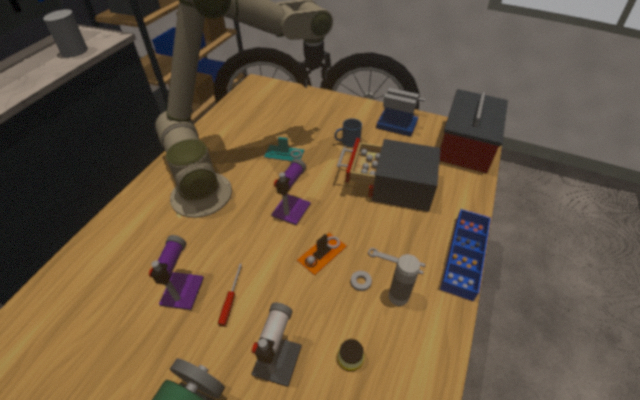

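The top view shows the open drawer's bar handle at about (243,222), the orange tray at (360,200) with its ball at (374,206), and the white scope at (478,184) with its light ring on the left at (459,186). The side view agrees. Next I'll measure them.

```bash
python3 - <<'E'
from h import *
np.set_printoptions(precision=4,suppress=True)
im=cv2.imread("pics/a_top.png");W=np.load("pics/a_top.npy");hsv=cv2.cvtColor(im,cv2.COLOR_BGR2HSV)
def box(m,u0,u1,v0,v1):
    r=np.zeros_like(m);r[v0:v1,u0:u1]=m[v0:v1,u0:u1];return r&np.isfinite(W[...,0])
def rect(P):
    c,s,a=cv2.minAreaRect((P[:,:2]*1000).astype(np.float32));print("  rect",c,s,a)
Z=W[...,2]
print("table z",np.nanmedian(Z[220:240,370:400]))
# cabinet top
m=box((Z>.12)&(Z<.14),190,285,100,190);print("cabtop",m.sum(),np.median(Z[m]));rect(W[m])
# handle: points in front of the drawer
m=box((Z>.04),215,275,214,235)
for lo in(.06,.08,.09,.1,.11):print(lo,(m&(Z>lo)).sum())
P=W[m];print(P[::12]);rect(P)
# tray
m=box((hsv[...,0]>5)&(hsv[...,0]<16)&(hsv[...,1]>200)&(Z<.02)&(Z>.002),325,395,175,225);print("tray",m.sum(),np.median(Z[m]))
b=box((Z>.003)&(Z<.1),325,395,175,225);print("traybox",b.sum());rect(W[b&(Z<.012)]);rect(W[m])
h=b&(Z>.06);print("handle",h.sum(),W[h].mean(0),Z[h].max());rect(W[h])
k=b&(Z>.022)&(Z<.04);
print("ball?",[(u,v,W[v,u]) for v in range(200,213,3) for u in range(367,382,3)])
# scope
m=box((Z>.12),430,520,160,215);P=W[m];print("scope",m.sum(),Z[m].max());rect(P)
w=box((Z>.13)&(hsv[...,1]<50)&(hsv[...,2]>140),430,520,160,215);P=W[w];c=P.mean(0);u,s,vt=np.linalg.svd(P-c,full_matrices=0);print("white",len(P),c,s,vt[0]);rect(P)
m=box((Z<.03)&(Z>.004),430,520,160,215);print("foot",np.median(Z[m]));rect(W[m])
cr=lambda a,b,c,d,s:cv2.resize(im[c:d,a:b],None,fx=s,fy=s,interpolation=cv2.INTER_CUBIC)
out=np.hstack([cr(325,405,165,225,5),cr(435,515,160,220,5)])
cv2.imwrite("pics/crop1.png",out)
E
```

```text
table z -0.0005037784145702773
cabtop 4316 0.13007431861958108
  rect (676.2294921875, 322.6304931640625) (207.41627502441406, 202.9423828125) 8.113923072814941
0.06 227
0.08 215
0.09 202
0.1 83
0.11 15
[[0.4671 0.3704 0.1158]
 [0.468  0.3371 0.1046]
 [0.4671 0.253  0.1012]
 [0.4659 0.3479 0.0984]
 [0.4625 0.3736 0.1044]
 [0.4622 0.3347 0.1018]
 [0.4595 0.3322 0.0993]
 [0.4536 0.3297 0.097 ]
 [0.4491 0.2501 0.0997]
 [0.4461 0.2618 0.1012]
 [0.4452 0.328  0.0907]
 [0.4429 0.2584 0.1029]
 [0.4409 0.3074 0.0999]
 [0.4401 0.2706 0.1023]
 [0.4381 0.3196 0.0994]
 [0.438  0.2841 0.0955]
 [0.4351 0.3225 0.0996]
 [0.4347 0.2834 0.0983]
 [0.4319 0.3073 0.0999]]
  rect (451.1334228515625, 306.91314697265625) (41.64706802368164, 142.1519775390625) 4.403132915496826
tray 219 0.00612441510975148
traybox 1256
  rect (521.7937622070312, -70.19784545898438) (226.8466339111328, 161.77392578125) 89.06629943847656
  rect (515.2960815429688, -65.60601043701172) (149.9296875, 79.7130126953125) 69.36664581298828
handle 70 [ 0.5137 -0.065   0.0782] 0.08860041945696517
  rect (515.164306640625, -65.314727783
[... 1015 characters left out ...]
313,  0.0034])), (367, 212, array([ 0.4793, -0.0918,  0.0061])), (370, 212, array([ 0.479 , -0.1014,  0.0071])), (373, 212, array([ 0.4787, -0.1109,  0.0084])), (376, 212, array([ 0.4791, -0.1212,  0.004 ])), (379, 212, array([ 0.479, -0.131,  0.003]))]
scope 828 0.2028027829156478
  rect (536.2621459960938, -405.2384033203125) (54.93730545043945, 130.7587890625) 5.151700019836426
white 375 [ 0.5369 -0.4016  0.1723] [0.4807 0.2247 0.1361] [-0.1201  0.9764 -0.1797]
  rect (538.15234375, -400.2325134277344) (41.227935791015625, 116.4378662109375) 7.204685688018799
foot 0.012483869515671708
  rect (557.2237548828125, -453.07147216796875) (299.8344421386719, 182.05197143554688) 88.89423370361328
```

View pics/crop1.png

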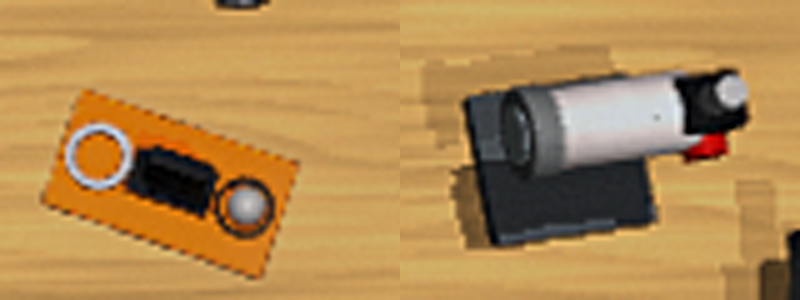

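The crop shows the ball in its pocket at the right end of the tray, so tray yaw is about -110.6°. The white scope's ring faces left, towards +y. I'll refine the bar and scope fits, then work out the first move.

```bash
cat >> h.py <<'E'
def go(pos,yaw):
    """rows needed: shift and turn in the tool's axes to TCP pos, tool down, tool y at yaw (deg)"""
    from scipy.spatial.transform import Rotation as R
    s=sensors.observe(); T=s["tool_rot"]; a=np.radians(yaw)
    G=np.array([[0,np.cos(a),np.sin(a)],[0,np.sin(a),-np.cos(a)],[-1,0,0]])
    print("shift",(T.T@(np.array(pos)-s["position"])).round(4),"dr",R.from_matrix(T.T@G).as_rotvec().round(4))
E
python3 - <<'E'
from h import *
from scipy.optimize import least_squares
np.set_printoptions(precision=4,suppress=True)
Ws={n:np.load(f"pics/a_{n}.npy") for n in("top","side")}
for n,W in Ws.items():
    P=W[np.isfinite(W[...,0])]
    # cabinet roof
    q=P[(abs(P[:,2]-.13)<.006)&(abs(P[:,0]-.67)<.16)&(abs(P[:,1]-.32)<.14)]
    print(n,"roof",cv2.minAreaRect((q[:,:2]*1000).astype(np.float32)))
    a=np.radians(8);R=np.array([[np.cos(a),np.sin(a)],[-np.sin(a),np.cos(a)]])
    L=(P[:,:2]-[.44,.289])@R.T
    q=(abs(L[:,0])<.012)&(abs(L[:,1])<.075)&(P[:,2]>.07)&(P[:,2]<.125)
    print(n,"bar",q.sum(),P[q].mean(0),"local x",np.percentile(L[q,0],[5,50,95]),"y",L[q,1].min(),L[q,1].max(),"slope",np.polyfit(L[q,1],L[q,0],1)[0],"z",np.percentile(P[q,2],[5,50,95]))
    # scope barrel
    q=P[(P[:,2]>.125)&(abs(P[:,0]-.54)<.05)&(P[:,1]>-.46)&(P[:,1]<-.32)]
    y0=q[:,1].max()
    print(n,"scope pts",len(q),"ymax",np.percentile(q[:,1],[90,97,99,100]))
    b=q[(q[:,1]<y0-.025)&(q[:,1]>y0-.08)&(q[:,2]<.19)]
    def f(p):
        d=np.array([np.cos(p[1]),np.sin(p[1]),0]);v=b-[p[0],-.37,.15];return np.linalg.norm(np.cross(v,d),axis=1)-p[2]
    r=least_squares(f,[.54,np.radians(97),.022],loss="soft_l1",f_scale=.002);print(n,"axis x@y-.37",r.x[0],"yaw",np.degrees(r.x[1]),"rad",r.x[2],"rms",np.sqrt((f(r.x)**2).mean()),len(b))
    d=np.array([np.cos(r.x[1]),np.sin(r.x[1])]);t=(q[:,:2]-[r.x[0],-.37])@d
    h,e=np.histogram(t,np.arange(-.09,.06,.005));print(dict(zip((e[:-1]*1000).round().astype(int).tolist(),h.tolist())))
    F=P[(P[:,2]>.006)&(P[:,2]<.022)&(abs(P[:,0]-.53)<.08)&(abs(P[:,1]+.39)<.09)]
    print(n,"foot",len(F),cv2.minAreaRect((F[:,:2]*1000).astype(np.float32)),np.median(F[:,2]))
go([.391,.282,.20],98)
E
```

```text
top roof ((676.1656494140625, 322.56463623046875), (207.25714111328125, 202.87608337402344), 7.998575210571289)
top bar 141 [0.4403 0.2871 0.0994] local x [-0.0055 -0.0004  0.0072] y -0.05427907424695291 0.05306062850613973 slope -0.015046469964148095 z [0.0953 0.0992 0.1032]
top scope pts 798 ymax [-0.3444 -0.3413 -0.3404 -0.3392]
top axis x@y-.37 0.534491122903582 yaw 97.59247608442217 rad 0.023730242452713914 rms 0.0017149898208483573 314
{-90: 21, -85: 30, -80: 36, -75: 50, -70: 32, -65: 34, -60: 30, -55: 23, -50: 32, -45: 29, -40: 30, -35: 26, -30: 29, -25: 27, -20: 32, -15: 27, -10: 25, -5: 32, 0: 28, 5: 17, 10: 33, 15: 35, 20: 33, 25: 107, 30: 0, 35: 0, 40: 0, 45: 0, 50: 0}
top foot 567 ((533.9610595703125, -393.103759765625), (115.1458511352539, 175.7210693359375), 15.537514686584473) 0.013414027157588215
side roof ((673.3480834960938, 322.9820861816406), (208.7340087890625, 207.2594451904297), 8.999183654785156)
side bar 71 [0.4418 0.2838 0.0999] local x [-0.0051  0.0009  0.0078] y -0.0572159350669482 0.05149960795688654 slope 0.0014911576185896304 z [0.0957 0.1    0.1039]
side scope pts 1113 ymax [-0.3552 -0.3466 -0.3443 -0.3411]
side axis x@y-.37 0.5322291867185575 yaw 96.27068205412549 rad 0.02477447639027445 rms 0.001175864746297996 492
{-90: 66, -85: 57, -80: 58, -75: 39, -70: 36, -65: 39, -60: 50, -55: 41, -50: 46, -45: 49, -40: 45, -35: 42, -30: 45, -25: 48, -20: 44, -15: 42, -10: 43, -5: 40, 0: 43, 5: 68, 10: 53, 15: 40, 20: 51, 25: 11, 30: 0, 35: 0, 40: 0, 45: 0, 50: 0}
side foot 1191 ((546.0941772460938, -407.04168701171875), (149.8068084716797, 101.39505004882812), 87.50997161865234) 0.015087536607898522
shift [ 0.0309 -0.1232  0.2249] dr [-0.6004 -0.0007  0.0012]
```

```bash
python3 -m crank '{"hand":[255,255,255,255,255],"translation":[[0,-0.02,0.045],[0,-0.04,0.09],[0,-0.06,0.135],[0,-0.08,0.18],[0,-0.10,0.20]],"dr":[[-0.14,0,0],[-0.28,0,0],[-0.42,0,0],[-0.56,0,0],[-0.60,0,0]]}' 40; python3 -c "
from h import *
go([.391,.282,.074],98)"
```

```text
time_s: 0.6
position: [0.3804, 0.3128, 0.2309]
tool_rot: [[-0.0, -0.143, 0.99], [-0.0, 0.99, 0.143], [-1.0, -0.0, -0.0]]
ft_force: [0.4, 0.5, 0.4]
grip_width: 0.0121
shift [ 0.1569 -0.0319  0.0061] dr [ 0.0043 -0.0003  0.0001]
```

```bash
python3 -m crank '{"hand":[255,255,255,255,255],"translation":[[0.03,-0.032,0.003],[0.07,-0.032,0.003],[0.11,-0.032,0.003],[0.14,-0.032,0.003],[0.154,-0.032,0.003]],"dr":[[0,0,0],[0,0,0],[0,0,0],[0,0,0],[0,0,0]]}'; python3 -m crank '{"hand":[255,255,255,255,255],"translation":[[0,0,0.01],[0,0,0.02],[0,0,0.03],[0,0,0.035],[0,0,0.04]],"dr":[[0,0,0],[0,0,0],[0,0,0],[0,0,0],[0,0,0]]}'
```

```text
time_s: 1.1
position: [0.3854, 0.2821, 0.0747]
tool_rot: [[-0.004, -0.138, 0.99], [-0.002, 0.99, 0.138], [-1.0, -0.001, -0.004]]
ft_force: [-0.0, 0.2, -0.5]
grip_width: -0.0
time_s: 1.6
position: [0.4268, 0.2885, 0.0778]
tool_rot: [[0.0, -0.139, 0.99], [0.0, 0.99, 0.139], [-1.0, 0.0, 0.001]]
ft_force: [-0.7, -0.1, 0.6]
grip_width: 0.0001
```

```bash
python3 -m crank '{"hand":[255,255,255,255,255],"translation":[[0,0,0.008],[0,0,0.016],[0,0,0.024],[0,0,0.032],[0,0,0.04]],"dr":[[0,0,0],[0,0,0],[0,0,0],[0,0,0],[0,0,0]]}'; python3 -m crank '{"hand":[255,255,255,255,255],"translation":[[0,0,0.007],[0,0,0.014],[0,0,0.021],[0,0,0.026],[0,0,0.03]],"dr":[[0,0,0],[0,0,0],[0,0,0],[0,0,0],[0,0,0]]}'; python3 -c "
from h import *
grab('b')
im=cv2.imread('pics/b_top.png');sd=cv2.imread('pics/b_side.png')
f=lambda a:cv2.resize(a,(400,400),interpolation=cv2.INTER_CUBIC)
cv2.imwrite('pics/b.png',np.hstack([f(im[100:240,180:320]),f(sd[110:230,320:440])]))"
```

```text
time_s: 2.1
position: [0.4665, 0.2941, 0.0773]
tool_rot: [[-0.0, -0.139, 0.99], [0.0, 0.99, 0.139], [-1.0, 0.0, -0.0]]
ft_force: [-2.1, 1.4, 0.9]
grip_width: -0.0002
time_s: 2.6
position: [0.496, 0.2981, 0.0772]
tool_rot: [[-0.0, -0.139, 0.99], [-0.0, 0.99, 0.139], [-1.0, -0.0, -0.0]]
ft_force: [-1.6, 0.4, 0.4]
grip_width: 0.0002
```

View pics/b.png

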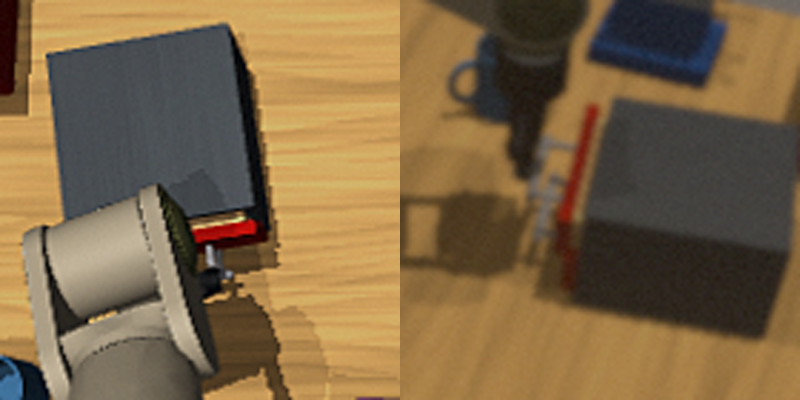

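The drawer is nearly shut: a thin gap is left at about (215,220) in the crop, and the fingers are on the bar. I'll go on slowly until it hits the stop.

```bash
python3 -m crank '{"hand":[255,255,255,255,255],"translation":[[0,0,0.003],[0,0,0.006],[0,0,0.008],[0,0,0.010],[0,0,0.011]],"dr":[[0,0,0],[0,0,0],[0,0,0],[0,0,0],[0,0,0]]}'; python3 -m crank '{"hand":[255,255,255],"translation":[[0,0,0.002],[0,0,0.003],[0,0,0.004]],"dr":[[0,0,0],[0,0,0],[0,0,0]]}'
```

```text
time_s: 3.2
position: [0.5066, 0.2996, 0.0773]
tool_rot: [[0.0, -0.139, 0.99], [-0.0, 0.99, 0.139], [-1.0, -0.0, 0.0]]
ft_force: [-1.6, -0.8, -0.1]
grip_width: 0.0002
time_s: 3.5
position: [0.5077, 0.2998, 0.0771]
tool_rot: [[-0.007, -0.139, 0.99], [-0.002, 0.99, 0.139], [-1.0, -0.001, -0.007]]
ft_force: [-15.7, -3.1, 8.8]
grip_width: -0.0002
```

```bash
python3 -m crank '{"hand":[255,255,255,255,255],"translation":[[0,0,0.0],[0,0,-0.002],[0,0,-0.02],[0,0,-0.045],[0,0,-0.06]],"dr":[[0,0,0],[0,0,0],[0,0,0],[0,0,0],[0,0,0]]}'; python3 -m crank '{"hand":[255,255,255,100,0],"translation":[[-0.03,0,0],[-0.08,0,0],[-0.12,0,0],[-0.14,-0.03,0],[-0.14,-0.08,0]],"dr":[[0,0,0],[0,0,0],[0,0,0],[0,0,0],[0,0,0]]}';  python3 -c "
from h import *
go([.515,-.0655,.20],-20.6)"
```

```text
time_s: 4.0
position: [0.4499, 0.2917, 0.0774]
tool_rot: [[0.0, -0.139, 0.99], [-0.0, 0.99, 0.139], [-1.0, -0.0, -0.0]]
ft_force: [0.6, 0.6, 0.3]
grip_width: 0.0002
time_s: 4.5
position: [0.4633, 0.2135, 0.2207]
tool_rot: [[0.008, -0.143, 0.99], [0.002, 0.99, 0.143], [-1.0, 0.001, 0.008]]
ft_force: [2.2, -0.7, 0.4]
grip_width: 0.0286
shift [ 0.0205 -0.2836  0.0112] dr [ 2.0734  0.004  -0.0086]
```

```bash
python3 -m crank '{"hand":[0,0,0,0,0],"translation":[[0,-0.03,0],[0,-0.07,0],[0,-0.11,0],[0,-0.15,0.005],[0,-0.18,0.01]],"dr":[[0.14,0,0],[0.29,0,0],[0.44,0,0],[0.59,0,0],[0.74,0,0]]}'; python3 -c "
from h import *
go([.515,-.0655,.20],-20.6)"
```

```text
time_s: 5.0
position: [0.4975, 0.0335, 0.2177]
tool_rot: [[0.001, 0.571, 0.821], [-0.001, 0.821, -0.571], [-1.0, 0.0, 0.001]]
ft_force: [1.5, 0.2, 0.2]
grip_width: 0.0857
shift [ 0.0178 -0.0712  0.0709] dr [ 1.3221e+00  9.0000e-04 -1.1000e-03]
```

```bash
python3 -m crank '{"hand":[0,0,0,0,0],"translation":[[0,-0.015,0.015],[0,-0.03,0.03],[0,-0.045,0.045],[0,-0.06,0.06],[0,-0.071,0.071]],"dr":[[0.15,0,0],[0.29,0,0],[0.44,0,0],[0.59,0,0],[0.74,0,0]]}';python3 -m crank '{"hand":[0,0,0,0,0],"translation":[[0,0,0],[0,0,0],[0,0,0],[0,0,0],[0,0,0]],"dr":[[0.15,0,0],[0.29,0,0],[0.44,0,0],[0.58,0,0],[0.582,0,0]]}'; python3 -c "
from h import *
np.set_printoptions(precision=4,suppress=True)
go([.515,-.0655,.041],-20.6)
grab('c')
im=cv2.imread('pics/c_top.png');sd=cv2.imread('pics/c_side.png')
f=lambda a:cv2.resize(a,(400,400),interpolation=cv2.INTER_CUBIC)
cv2.imwrite('pics/c.png',np.hstack([f(im[100:240,180:320]),f(sd[180:300,260:380])]))
for n in('top','side'):
    W=np.load(f'pics/c_{n}.npy');P=W[np.isfinite(W[...,0])]
    a=np.radians(8);R=np.array([[np.cos(a),np.sin(a)],[-np.sin(a),np.cos(a)]])
    L=(P[:,:2]-[.44,.289])@R.T
    q=(abs(L[:,1])<.045)&(P[:,2]>.085)&(P[:,2]<.115)&(L[:,0]<.17)&(L[:,0]>.06)
    h,e=np.histogram(L[q,0],np.arange(.06,.17,.005));print(n,dict(zip((e[:-1]*1000).round().tolist(),h.tolist())))
"
```

```text
time_s: 5.5
position: [0.5158, -0.0643, 0.2175]
tool_rot: [[0.001, 0.975, 0.221], [-0.001, 0.221, -0.975], [-1.0, 0.001, 0.001]]
ft_force: [-0.2, -0.3, 0.2]
grip_width: 0.0853
time_s: 6.0
position: [0.5156, -0.0631, 0.2175]
tool_rot: [[0.001, 0.938, -0.346], [-0.0, -0.346, -0.938], [-1.0, 0.001, 0.0]]
ft_force: [-0.3, 0.2, 0.5]
grip_width: 0.0855
shift [0.1765 0.0001 0.0025] dr [ 0.0062  0.     -0.0008]
top {60.0: 0, 65.0: 0, 70.0: 0, 75.0: 2, 80.0: 54, 85.0: 46, 90.0: 12, 95.0: 9, 100.0: 6, 105.0: 9, 110.0: 6, 115.0: 9, 120.0: 68, 125.0: 5, 130.0: 10, 135.0: 6, 140.0: 0, 145.0: 0, 150.0: 0, 155.0: 0, 160.0: 0, 165.0: 0}
side {60.0: 0, 65.0: 0, 70.0: 0, 75.0: 14, 80.0: 21, 85.0: 17, 90.0: 5, 95.0: 4, 100.0: 5, 105.0: 4, 110.0: 4, 115.0: 1, 120.0: 0, 125.0: 1, 130.0: 0, 135.0: 0, 140.0: 0, 145.0: 0, 150.0: 0, 155.0: 0, 160.0: 0, 165.0: 0}
```

View pics/c.png

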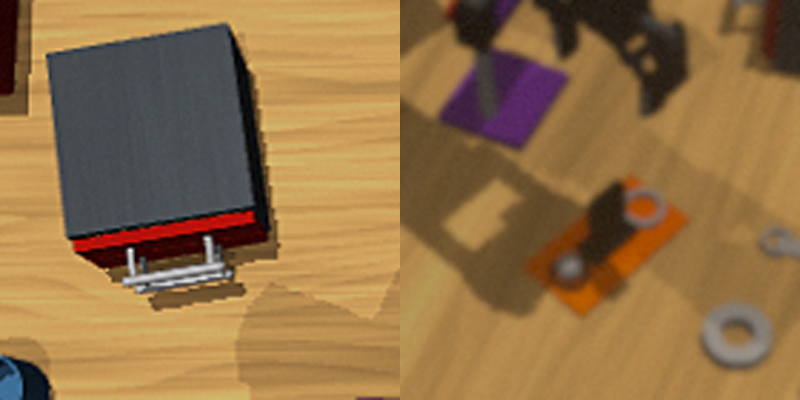

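The drawer is shut: its front is flush and its bar stands over the lower one. The tray and ball are undisturbed, so I'll descend and grip.

```bash
python3 -m crank '{"hand":[0,0,0,0,0],"translation":[[0.04,0,0.0025],[0.085,0,0.0025],[0.13,0,0.0025],[0.16,0,0.0025],[0.1765,0,0.0025]],"dr":[[0.006,0,-0.001],[0.006,0,-0.001],[0.006,0,-0.001],[0.006,0,-0.001],[0.006,0,-0.001]]}'; python3 -m crank '{"hand":[120,180,220,255,255],"translation":[[0,0,0],[0,0,0],[0,0,0],[0,0,0],[0,0,0]],"dr":[[0,0,0],[0,0,0],[0,0,0],[0,0,0],[0,0,0]]}' 60; python3 -m crank '{"hand":[255,255,255,255,255],"translation":[[0,0,0],[0,0,0],[0,0,0],[0,0,0],[0,0,0]],"dr":[[0,0,0],[0,0,0],[0,0,0],[0,0,0],[0,0,0]]}' 60
```

```text
time_s: 6.6
position: [0.5136, -0.065, 0.0384]
tool_rot: [[-0.004, 0.938, -0.347], [0.001, -0.347, -0.938], [-1.0, -0.004, 0.0]]
ft_force: [0.2, -0.5, -0.3]
grip_width: 0.0855
time_s: 7.1
position: [0.5147, -0.0653, 0.0416]
tool_rot: [[0.0, 0.937, -0.35], [-0.0, -0.35, -0.937], [-1.0, 0.0, 0.0]]
ft_force: [-4.3, 0.6, 1.2]
grip_width: 0.0123
time_s: 7.6
position: [0.5148, -0.0654, 0.0416]
tool_rot: [[0.0, 0.937, -0.35], [-0.0, -0.35, -0.937], [-1.0, 0.0, 0.0]]
ft_force: [-1.5, 1.0, 5.7]
grip_width: 0.0117
```

```bash
python3 -m crank '{"hand":[255,255,255,255,255],"translation":[[-0.002,0,0],[-0.006,0,0],[-0.012,0,0],[-0.020,0,0],[-0.030,0,0]],"dr":[[0,0,0],[0,0,0],[0,0,0],[0,0,0],[0,0,0]]}'; python3 -m crank '{"hand":[255,255,255,255,255],"translation":[[-0.012,0,0],[-0.024,0,0],[-0.036,0,0],[-0.048,0,0],[-0.060,0,0]],"dr":[[0,0,0],[0,0,0],[0,0,0],[0,0,0],[0,0,0]]}'; python3 -m crank '{"hand":[255,255,255,255,255],"translation":[[-0.012,0,0],[-0.023,0,0],[-0.032,0,0],[-0.039,0,0],[-0.042,0,0]],"dr":[[0,0,0],[0,0,0],[0,0,0],[0,0,0],[0,0,0]]}'; python3 -m crank '{"hand":[255,255,255,255],"translation":[[0,0,0],[0,0,0],[0,0,0],[0,0,0]],"dr":[[0,0,0],[0,0,0],[0,0,0],[0,0,0]]}'; python3 -c "
from h import *
import numpy as np
grab('d')
im=cv2.imread('pics/d_top.png');sd=cv2.imread('pics/d_side.png')
f=lambda a:cv2.resize(a,(400,400),interpolation=cv2.INTER_CUBIC)
cv2.imwrite('pics/d.png',np.hstack([f(im[130:250,310:430]),f(sd[150:310,240:400])]))
print('dest check')
# focus from scope fit: glass near ring end
d=np.array([np.cos(np.radians(97)),np.sin(np.radians(97))]);g=np.array([.5333,-.37])+.028*d
F=g+.08*d;C=F+.05*d;print(g,F,C)
go([C[0],C[1],.1725],7)
"
```

```text
time_s: 8.1
position: [0.5145, -0.0652, 0.0714]
tool_rot: [[-0.001, 0.937, -0.35], [0.0, -0.35, -0.937], [-1.0, -0.001, 0.0]]
ft_force: [1.5, 2.0, -1.7]
grip_width: 0.0111
time_s: 8.6
position: [0.5146, -0.0653, 0.1321]
tool_rot: [[-0.0, 0.937, -0.35], [0.0, -0.35, -0.937], [-1.0, -0.0, 0.0]]
ft_force: [-0.3, -0.1, -3.5]
grip_width: 0.0114
time_s: 9.1
position: [0.5148, -0.0653, 0.1735]
tool_rot: [[-0.0, 0.937, -0.35], [0.0, -0.35, -0.937], [-1.0, -0.0, -0.0]]
ft_force: [-0.6, -0.4, -3.2]
grip_width: 0.0113
time_s: 9.5
position: [0.5146, -0.0653, 0.1725]
tool_rot: [[-0.002, 0.937, -0.35], [0.001, -0.35, -0.937], [-1.0, -0.002, -0.0]]
ft_force: [0.4, -0.4, -2.9]
grip_width: 0.0112
dest check
[ 0.52988766 -0.34220871] [ 0.52013811 -0.26280502] [ 0.51404464 -0.21317771]
shift [0.     0.0513 0.1387] dr [-4.801e-01 -3.000e-04  1.400e-03]
```

View pics/d.png

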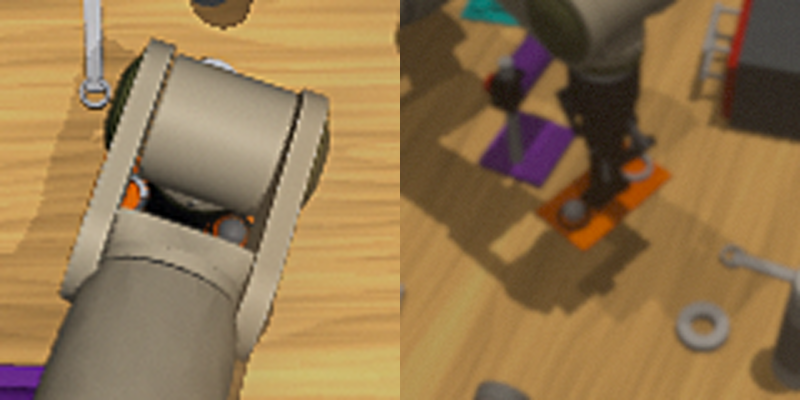

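The tray has been lifted level with the ball in its pocket (side crop at about (570,212)). Now I'll carry it smoothly.

```bash
python3 -m crank '{"hand":[255,255,255,255,255],"translation":[[0,0.001,0.003],[0,0.003,0.008],[0,0.006,0.017],[0,0.010,0.028],[0,0.015,0.040]],"dr":[[-0.01,0,0],[-0.03,0,0],[-0.06,0,0],[-0.10,0,0],[-0.14,0,0]]}'; python3 -c "
from h import *
go([.514,-.2132,.1725],7)"
```

```text
time_s: 10.1
position: [0.5147, -0.1088, 0.1728]
tool_rot: [[-0.001, 0.977, -0.214], [0.0, -0.214, -0.977], [-1.0, -0.001, -0.0]]
ft_force: [0.2, -0.6, -2.8]
grip_width: 0.0117
shift [0.0003 0.0217 0.1021] dr [-3.375e-01 -2.000e-04  1.000e-03]
```

```bash
python3 -m crank '{"hand":[255,255,255,255,255],"translation":[[0,0.003,0.013],[0,0.006,0.026],[0,0.008,0.039],[0,0.011,0.052],[0,0.014,0.064]],"dr":[[-0.04,0,0],[-0.085,0,0],[-0.13,0,0],[-0.17,0,0],[-0.21,0,0]]}'; python3 -c "
from h import *
go([.514,-.2132,.1725],7)"
```

```text
time_s: 10.6
position: [0.5144, -0.1747, 0.1727]
tool_rot: [[-0.001, 1.0, -0.006], [0.0, -0.006, -1.0], [-1.0, -0.001, -0.0]]
ft_force: [0.4, 1.1, -2.5]
grip_width: 0.0114
shift [ 0.0002 -0.0002  0.0385] dr [-0.128  -0.0003  0.001 ]
```

```bash
python3 -m crank '{"hand":[255,255,255,255,255],"translation":[[0,0,0.011],[0,0,0.021],[0,0,0.030],[0,0,0.036],[0,0,0.0385]],"dr":[[-0.035,0,0],[-0.07,0,0],[-0.10,0,0],[-0.12,0,0],[-0.128,0,0]]}'; python3 -m crank '{"hand":[255,255,255,255,255],"translation":[[0,0,0],[0,0,0],[0,0,0],[0,0,0],[0,0,0]],"dr":[[0,0,0],[0,0,0],[0,0,0],[0,0,0],[0,0,0]]}'; python3 -c "
from h import *
grab('e')
im=cv2.imread('pics/e_top.png');sd=cv2.imread('pics/e_side.png')
f=lambda a:cv2.resize(a,(400,400),interpolation=cv2.INTER_CUBIC)
cv2.imwrite('pics/e.png',np.hstack([f(im[125:245,390:510]),f(sd[220:390,210:380])]))
print(sensors.observe()['tool_rot'].round(4))
"
```

```text
time_s: 11.1
position: [0.5141, -0.2128, 0.1727]
tool_rot: [[-0.001, 0.993, 0.12], [0.0, 0.12, -0.993], [-1.0, -0.001, -0.0]]
ft_force: [-0.3, -0.3, -3.6]
grip_width: 0.0113
time_s: 11.6
position: [0.5143, -0.2119, 0.1728]
tool_rot: [[-0.001, 0.993, 0.12], [0.0, 0.12, -0.993], [-1.0, -0.001, -0.0]]
ft_force: [-0.7, -0.3, -2.9]
grip_width: 0.0115
[[-9.000e-04  9.928e-01  1.198e-01]
 [ 3.000e-04  1.198e-01 -9.928e-01]
 [-1.000e+00 -9.000e-04 -4.000e-04]]
```

View pics/e.png

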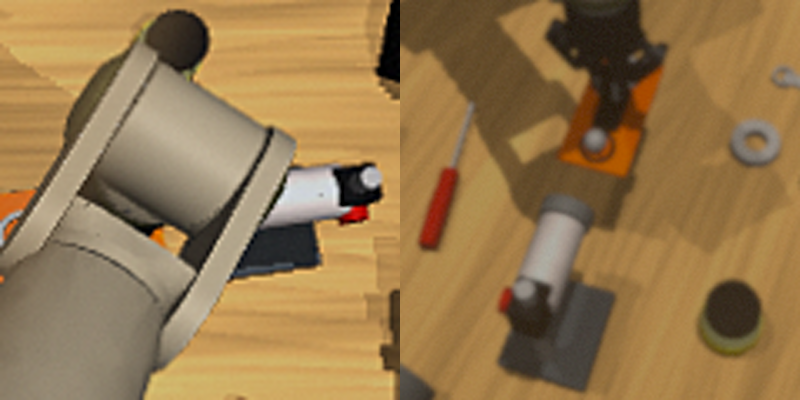

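Side crop: the ball is in the pocket at about (595,140), i.e. full pixel (293,279), and the tray points at the scope, whose ring is at (566,212). Now for numbers on the ball, the tray's tilt and the lens face.

```bash
cat > m.py <<'E'
from h import *
import sys
from scipy.optimize import least_squares
np.set_printoptions(precision=4,suppress=True)
tag=sys.argv[1]
axes={}
for n in("top","side"):
    im=cv2.imread(f"pics/a_{n}.png");W=np.load(f"pics/a_{n}.npy");ok=np.isfinite(W[...,0]);P=W[ok]
    # axis fit, white barrel + ring sharing one axis; lens height free
    q=P[(P[:,2]>.11)&(P[:,2]<.2)&(abs(P[:,0]-.54)<.05)&(P[:,1]>-.43)&(P[:,1]<-.32)]
    def res(p,q=q):
        d=np.array([np.cos(p[1]),np.sin(p[1]),0]);v=q-[p[0],-.37,.15];t=v@d;r=np.linalg.norm(np.cross(v,d),axis=1)
        return t,r
    w=lambda p:(lambda t,r:np.where((t<.004),r-p[2],np.where((t>.009)&(t<.024),r-p[3],0)))(*res(p))
    s=least_squares(w,[.534,np.radians(97),.024,.028],loss="soft_l1",f_scale=.0015).x
    t,r=res(s);print(n,"axis x@-.37 %.4f yaw %.2f radii %.4f %.4f"%(s[0],np.degrees(s[1]),s[2],s[3]))
    for lo,hi in((0,.012),(.012,.018),(.018,.023),(.023,.030)):
        k=(r>=lo)&(r<hi)&(t>.0);print("   r",lo,hi,k.sum(),"t pct",np.percentile(t[k],[5,50,95,99]) if k.sum() else "")
    axes[n]=s
im=cv2.imread(f"pics/{tag}_side.png");W=np.load(f"pics/{tag}_side.npy");hsv=cv2.cvtColor(im,cv2.COLOR_BGR2HSV)
v,u=np.mgrid[0:400,0:640]
o=(hsv[...,0]>5)&(hsv[...,0]<16)&(hsv[...,1]>170)&(W[...,2]>.11)&(W[...,2]<.16)&(u>250)&(u<350)&(v>220)&(v<310)
Q=W[o];A=np.c_[Q[:,:2]-Q[:,:2].mean(0),np.ones(len(Q))];c=np.linalg.lstsq(A,Q[:,2],rcond=None)[0]
print("tray plane",len(Q),"z",c[2],"tilt deg",np.degrees(c[:2]),"rect",cv2.minAreaRect((Q[:,:2]*1000).astype(np.float32)))
# ball: points rising above tray top near the ball end
k=np.isfinite(W[...,0])&(np.hypot(W[...,0]-.52,W[...,1]+.262)<.022)&(W[...,2]>.146)&(W[...,2]<.175)
B=W[k];f=lambda p:np.linalg.norm(B-p,axis=1)-.0125
b=least_squares(f,[.52,-.262,.15],loss="soft_l1",f_scale=.002).x;print("ball",len(B),b,"rms",np.sqrt((f(b)**2).mean()))
s=sensors.observe();T=s["tool_rot"];pk=s["position"]-.019*T[:,0]-.0415*np.array([0,0,1])+.05*T[:,2]
print("pocket by kinematics",pk)
for n,s in axes.items():
    d=np.array([np.cos(s[1]),np.sin(s[1])]);e=np.array([-d[1],d[0]]);v=b[:2]-[s[0],-.37];w=pk[:2]-[s[0],-.37]
    print(n,"ball t %.4f lateral %.4f | pocket t %.4f lat %.4f"%(v@d,v@e,w@d,w@e))
E
python3 m.py e
```

```text
top axis x@-.37 0.5345 yaw 97.50 radii 0.0238 0.0276
   r 0 0.012 20 t pct [0.0278 0.0284 0.0298 0.0299]
   r 0.012 0.018 28 t pct [0.0251 0.0284 0.0293 0.0295]
   r 0.018 0.023 44 t pct [0.0019 0.0259 0.0277 0.0287]
   r 0.023 0.03 158 t pct [0.0022 0.0177 0.0268 0.0273]
side axis x@-.37 0.5318 yaw 96.92 radii 0.0249 0.0287
   r 0 0.012 0 t pct 
   r 0.012 0.018 0 t pct 
   r 0.018 0.023 8 t pct [0.0022 0.0085 0.0096 0.0096]
   r 0.023 0.03 229 t pct [0.0014 0.0113 0.0243 0.0263]
tray plane 838 z 0.13873221159317775 tilt deg [ 0.117  -0.7397] rect ((515.2360229492188, -215.41407775878906), (80.06993865966797, 148.35450744628906), 6.632400035858154)
ball 70 [ 0.5186 -0.2623  0.1504] rms 0.0022420279017539434
pocket by kinematics [ 0.5203 -0.2616  0.1503]
top ball t 0.1088 lateral 0.0018 | pocket t 0.1093 lat -0.0000
side ball t 0.1085 lateral 0.0002 | pocket t 0.1090 lat -0.0016
```

The ball is at t≈108.7 mm, and the focus is at 28.5+80 = 108.5 mm. Its lateral offset is 1 mm or less and its height 150.4 mm, so no correction is needed. I'll let it settle, recheck once and hand in.

```bash
python3 -m crank '{"hand":[255,255,255,255,255],"translation":[[0,0,0],[0,0,0],[0,0,0],[0,0,0],[0,0,0]],"dr":[[0,0,0],[0,0,0],[0,0,0],[0,0,0],[0,0,0]]}'; python3 -c "
from h import *
grab('f');print(abs(sensors.observe()['qvel']).max())
a=cv2.imread('pics/a_side.png');f=cv2.imread('pics/f_side.png')
cv2.imwrite('pics/f.png',f)"; python3 m.py f | tail -5
```

```text
time_s: 12.2
position: [0.5142, -0.2121, 0.1728]
tool_rot: [[-0.001, 0.993, 0.12], [0.0, 0.12, -0.993], [-1.0, -0.001, -0.0]]
ft_force: [0.6, 0.0, -3.4]
grip_width: 0.0114
0.1536075136745232
tray plane 832 z 0.13875968209086556 tilt deg [ 0.3952 -0.7614] rect ((515.3867797851562, -215.73333740234375), (80.26738739013672, 145.78530883789062), 6.124937057495117)
ball 72 [ 0.5184 -0.2625  0.1502] rms 0.002409804353625007
pocket by kinematics [ 0.5202 -0.2617  0.1502]
top ball t 0.1087 lateral 0.0019 | pocket t 0.1092 lat 0.0000
side ball t 0.1084 lateral 0.0003 | pocket t 0.1089 lat -0.0016
```

View pics/f.png

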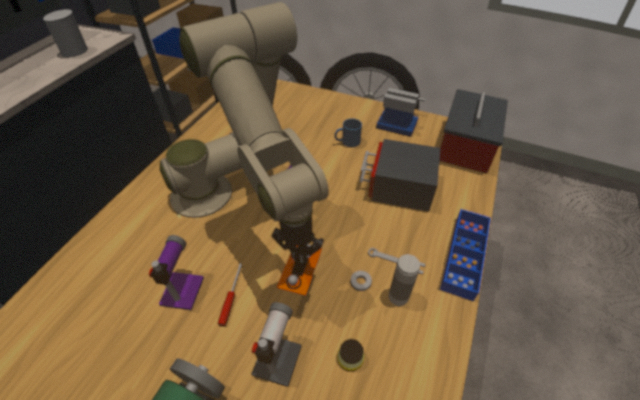

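The final view shows the drawer shut at (385,172) and the ball in its pocket at (293,280), facing the white scope. The wrench, bearing, can, jar, driver and mug are all where they were.

```bash
python3 -c "
from rig import env
print(env.close_job())"
```

```text
the job is handed in; nothing more can be done
None
```

I pushed the red drawer shut, then lifted the orange tray by its handle and carried it level to the white scope. I handed the job in with the tray held still in the air at about 12.3 s; no verdict is reported.

- **Drawer:** it came up against its stop at about 16 N. In the picture afterwards the front was flush with the cabinet.
- **Ball position:** the ball is in its pocket, about 80 mm from the lens glass and 150 mm above the table. The side camera puts it 0.3 mm off the lens axis. Measured against the axis fitted from the top camera it is 1.9 mm off. That gap is within the 2 mm calibration accuracy, so I left it uncorrected.
- **Level and still:** the tool reads within about 0.1° of vertical. The depth-image fit of the tray suggests up to 0.8° of tilt, which I took as measurement noise. Joint speeds were about 0.15°/s at most.
- **Surroundings:** in the last side picture the wrench, bearing, can, grease jar, screwdriver and mug look unmoved, and the camera was not touched. I judged this by eye and did not measure it. The arm hid the teal look-alike tray and one purple scope in that picture, so I could not check those two.

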